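# Index the drilling jig to its next hole

### The job

Bring the drilling jig to its next hole: with a fingertip, flick the six-lobed star wheel round by its lobes, click by click and either way round, until the red lobe (with the red spot on the flange) has clicked into place under the drill bush. Then push the locking bolt fully home into the wheel by its black thumb plate, with the fingertip again, and take the hand away. The jig only stands on the bench, so push lightly: do not shove or lift it, and leave the things around it where they are.

Things in the scene. Friction and masses are not known exactly. Their poses are not given: they have to be found in the camera images.
- jig: Green drilling jig standing loose on the bench, about 4 kg. Origin: underside of its base, exactly below the star wheel's axis; z up, +x towards the drill bush, -y towards the locking bolt. Base plate 16 mm high, from x = -65 to 85 and y = -125 to 90 mm. Highest part: the bush bracket, 86 mm (post at x = 63, y = 39, arm from there to the bush). Most free room at the wheel is in front (-x).
- wheel: Star wheel with a vertical axis: hub of radius 28 mm, six lobes 60 degrees apart, each 12 mm wide, round-ended, out to radius 56 mm. Origin on the axis at its underside, 32 mm above the bench; its top is at 50 mm. Own +x runs along the red lobe. Gaps between lobes are about 38 mm wide at radius 50: room for a downward fingertip. Carries the flange. Not to be pressed with over 40 N.
- click (a point): The spring roller under the wheel that makes the clicks, at the jig's +y side. Six rest positions 60 degrees apart: one lobe then points exactly along the jig's +x (under the bush), one along -x, and a gap faces the bolt at -y. Leaving one takes about 4 N on a lobe's end; past half way the wheel springs on into the next. At half way it can stay balanced, even at the start. It turns both ways.
- flange: Aluminium flange clamped on the wheel and turning with it: radius 36 mm, from 50 to 58 mm above the bench; in its middle a clamp nut up to 79 mm. Origin on the axis at its underside. Six hole places at radius 27 mm, above the lobes: five dark holes and one red spot.
- bush (a point): Lower end of the drill bush (steel tube, 19 mm outside diameter), on its axis: in the jig's frame x = 27, y = 0, z = 63 mm. Fixed to the jig.
- mark (a point): Centre of the red spot on the flange, 27 mm from the wheel's axis, 58 mm above the bench, on the centre line of the red lobe. It stands exactly below the bush when the red lobe rests there. At the start it is one to five clicks away either way round, seldom half a click more or less.
- thumb_plate (a point): Middle of the outer face of the locking bolt's black thumb plate: 32 mm wide, 8 mm thick, from 27 to 67 mm above the bench. The face looks along the jig's -y; pushing it along the jig's +y with about 3 N drives the bolt to the wheel. In the jig's frame: x = 0, y = -156 mm plus the joint value, z = 47 mm.
- bolt (a joint): Slide of the locking bolt in m: 0 drawn back, 0.034 fully home, where the thumb plate meets the guide block and the round nose (24 mm wide) stands in a gap of the wheel with about 1.5 mm play each side. Starts at 0 to 0.003, clear of the wheel; stays where it is left. It enters only when a gap faces it.
- bearing: Ball bearing lying on the bench in front of the jig, 52 mm across, 15 mm high; origin at the centre of its underside. Bystander.
- rusty_bolt: Brown hex bolt standing on its head in front of the jig, 22 mm across, 58 mm high; origin under its head. Bystander.
- spanner_19: Combination spanner lying on the bench to the right, 247 mm long, 9 mm high; origin at its middle. Bystander.
- grease_tin: Red and grey grease tin at the right, 66 mm across, 46 mm high; origin at the centre of its underside. Bystander.
- magnet_dish: Round pressed-steel dish at the left, 137 mm across, 27 mm high; origin at the centre of its underside. Bystander.
- glass_bottle: Clear glass bottle at the right, 67 mm across, 305 mm high; origin at the centre of its underside. Bystander.

How it is judged:
On the way:
1. the red spot has clicked in under the drill bush (within 4 mm) while the locking bolt is still drawn back (under 12 mm) (horizontal distance between mark and bush below 0.004 m and value of joint bolt below 0.012 m), for 0.2 s.
At the end, for the whole second after the job is handed in: The red spot stands under the drill bush within 3 mm sideways, the locking bolt is home (slide over 31 of 34 mm) and at rest, and the jig stands flat and still on the bench (horizontal distance between mark and bush below 0.003 m and value of joint bolt above 0.031 m and velocity of joint bolt below 0.01 m/s and linear speed of jig below 0.01 m/s and angle between jig's own z axis and vertical below 0.03 rad); the robot touches nothing.
It fails at once if the jig is shoved more than 15 mm along the bench, lifted or tipped (distance of jig from where it was at the start of the episode above 0.015 m or height (world z) of jig above 0.006 m or angle between jig's own z axis and vertical above 0.05 rad).
It fails at once if a fingertip presses on the star wheel with more than 40 N (contact force between the fingers and wheel above 40 N).
It fails at once if one of the things around the jig is moved more than 20 mm (distance of any of bearing, rusty_bolt, spanner_19, grease_tin, magnet_dish, glass_bottle from where it was at the start of the episode above 0.02 m).
It also fails if it takes over 69 s, if anything falls off the work surface, if the arm or the gripper's body presses on something with over 40 N, if the wrist force passes 120 N, or if a joint passes its speed limit or range.

### The arm

A 6-joint arm with a two-finger parallel gripper is mounted at the origin on a cart in front of the work surface, level with it; the furniture and walls round the work are solid. World frame = base frame: x ahead of the robot, y to its left, z up, the work surface at z = 0. Lengths are in m, angles in rad, forces in N, time in s.
With the tool pointing down it reaches from about 0.325 to 0.9 m from the base axis. Payload 6.1 kg.
Tool frame: the origin (TCP) lies between the finger pads; the fingertips stand 14 mm ahead of it and the grasp point (between the pads) lies 5 mm behind it; z points along the fingers, y is the line along which they close (so a half turn about z gives the same grasp; the last joint's range is limited). The gripper opens to 87 mm and grips with 3 to 60 N. Pads are 19 mm wide; open, the fingers measure 117 mm over their backs; the gripper's body (75 mm by 190 mm) begins 51 mm behind the grasp point.
Start: joints at [1.113, 0.22, 1.526, -0, 1.395, -0.126], TCP at [0.204, 0.591, 0.237] pointing down, gripper open.
Joint ranges: [-2.98, 2.98], [-0.91, 2.08], [0.09, 2.57], [-1.24, 4.39], [0.2, 2.65], [-2.68, 2.68]. Speed limits (rad/s): [2.57, 2.57, 3.01, 3.14, 3.14, 3.14].

### API

Orientations are given as a unit quaternion [x, y, z, w].
In Python, from rig import robot, viewer, job_done, monitor gives the robot as it stands. Calls block until the motion is done:
- robot.goto(position, orientation): joint-space move of the TCP to a pose.
- robot.move_linear(position, ori=None, max_speed=0.15): straight line of the TCP; ori=None keeps the orientation; max_speed is the mean speed in m/s.
- robot.move_j(angles): joint-space move.
- robot.command_gripper(opening, squeeze=None): finger opening in m; squeeze is the grip in N (None keeps the last); returns when the fingers have stopped.
- robot.pause(seconds).
- robot.solve_ik(position, orientation): joint angles nearest the present ones, or None.
- viewer.grab_frame(name): name is "scene" or "top"; returns the picture (480x640x3 uint8, blue, green, red); there is no depth.
- viewer.calibration(name): a dict with "fx", "fy", "cx", "cy" (pixels), "dist" ([k1, k2, p1, p2, k3] as OpenCV has them; the pictures are not rectified), "R" (3x3) and "t" (3): a world point X has camera coordinates R X + t. Camera axes: x right, y down, z forward; pixel columns grow to the right and rows downward; lengths in m; the calibration is good to about 2 mm. A picture is of the moment at which its call begins. calibration takes no time and is no camera call.
A pose or a line that the arm cannot do raises robot.Unreachable and nothing moves.
- job_done(): hands the job in; it is judged then, once.
Readings, each from a call of its own:
- monitor.get_t(): time.
- monitor.get_qpos(): joint angles.
- monitor.get_qd(): joint speeds.
- monitor.get_joint_efforts(): joint torques, N m.
- monitor.get_tool_pos(): TCP position.
- monitor.get_ee_rot(): TCP orientation.
- monitor.get_contact_force(): force on the tool from outside, world axes, zero at the start.
- monitor.get_ft_torque(): the same for the moment, N m.
- monitor.get_width(): finger opening in m.
- monitor.get_grip_force(): force on a finger pad.
Only numpy, scipy, OpenCV 4.12 (cv2) and the standard library are available. Lean on these libraries where they do the work, as an engineer would, in place of code of your own. Each camera call takes 0.05 s, during which the arm holds its last target. There are 200 camera calls.

## Working session

There is one attempt and no reset: what is moved stays moved. The work goes in short steps, each a Python script; the robot and the scene stay as the last script left them, time stands still between calls to the robot, and variables do not carry over. Pictures are saved under pics/ and viewed, at most 10 in all, crops included, and the job is handed in when it is done.

```bash
mkdir -p pics; ls
python3 - <<'E'
from rig import robot, viewer, monitor
import cv2,json
for n in("scene","top"):
    im=viewer.grab_frame(n); cv2.imwrite(f"pics/{n}0.png",im)
    c=viewer.calibration(n); print(n,{k:(v.tolist() if hasattr(v,'tolist') else v) for k,v in c.items()})
print(monitor.get_t(),monitor.get_ee_rot(),monitor.get_width())
E
```

```text
pics
scene {'fx': 469.1695360688288, 'fy': 469.1695360688288, 'cx': 323.57532483514836, 'cy': 240.3539443511225, 'dist': [-0.052056306169044685, 0.0, 0.0, 0.0, 0.0], 'R': [[0.8615806303011772, -0.5076143362310281, 0.0025501259888368213], [-0.2607941522402359, -0.4469482409273862, -0.8557006953889964], [0.43550571482716854, 0.7365900865370424, -0.5174647976125809]], 't': [-0.4935577324259596, 0.1772578365617701, 1.0233745108411747]}
top {'fx': 543.2172034132747, 'fy': 543.2172034132747, 'cx': 317.747069651211, 'cy': 240.01548102579108, 'dist': [-0.1454867708664411, 0.0, 0.0, 0.0, 0.0], 'R': [[0.0036214431072855648, -0.9998529851389756, 0.01675987047980911], [-0.9878051527906331, -0.0061855599681122295, -0.15557223071022358], [0.15565302846425708, -0.015992090437468465, -0.9876823314068878]], 't': [-0.09338026005617137, 0.5045659993360542, 1.1962681079490958]}
0.1 [ 1.65128660e-01  9.86271666e-01 -8.16623231e-04 -2.43136885e-04] 0.08663878960907548
```

View pics/scene0.png

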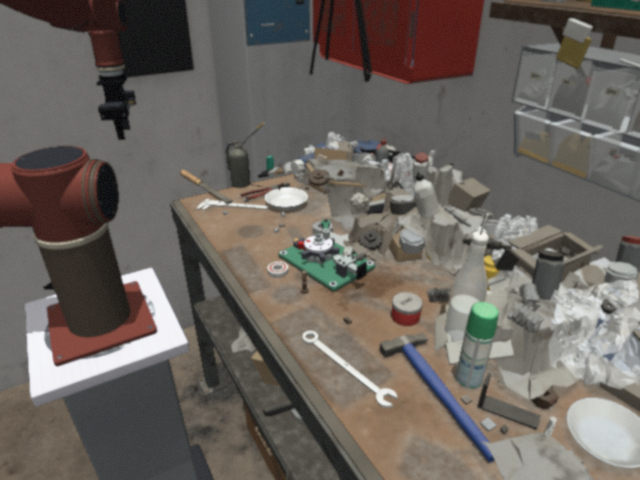

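View pics/top0.png

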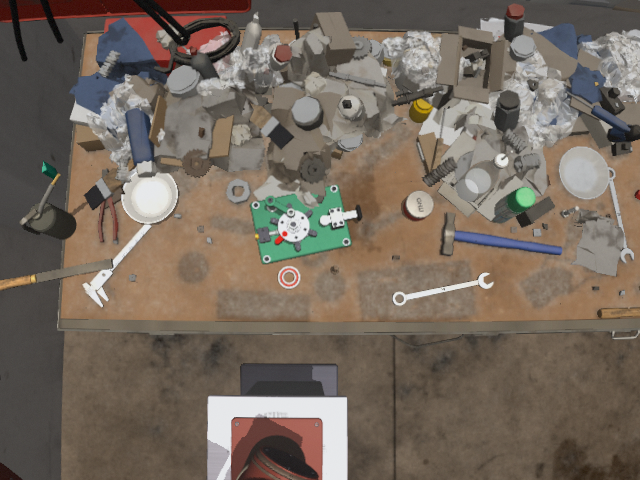

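The top view shows the green jig at about (300,225), with the thumb plate at (358,214) and red lobe pixels near (280,238). The bearing is at (289,277). The scene view shows the rusty bolt at about (304,283). Next I'll enlarge the jig in both views.

Run:
```python
import cv2,numpy as np
t=cv2.imread("pics/top0.png"); s=cv2.imread("pics/scene0.png")
cv2.imwrite("pics/tc.png",cv2.resize(t[170:300,240:370],None,fx=4.6,fy=4.6,interpolation=cv2.INTER_CUBIC))
cv2.imwrite("pics/sc.png",cv2.resize(s[205:300,260:385],None,fx=6,fy=6,interpolation=cv2.INTER_CUBIC))
```

```text
(no output)
```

View pics/tc.png

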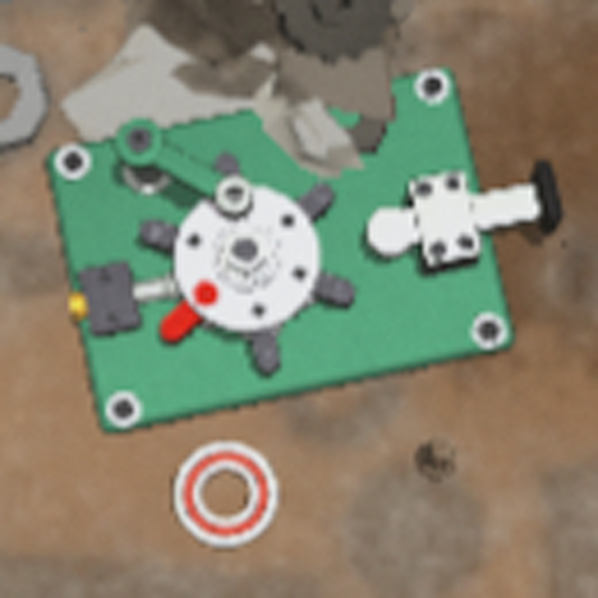

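View pics/sc.png

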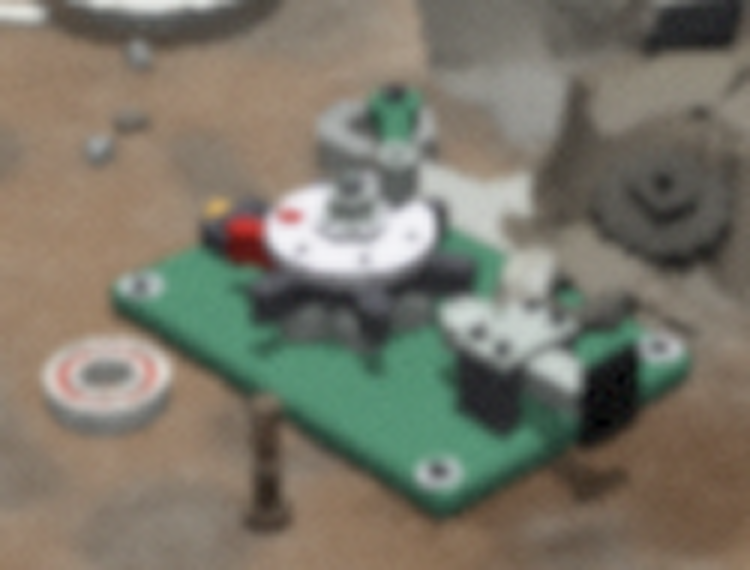

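The top crop shows the wheel centre at crop (247,258), the red spot at (205,293) and the red lobe end at (172,330). The bush is at (235,195) and the thumb plate at (546,197). One lobe points along the jig's -x, and the red lobe sits two clicks counter-clockwise of the bush, so I need two clockwise clicks. The scene crop agrees and shows the rusty bolt standing in front.

Next I'll localise the jig.

```bash
cat > geo.py <<'E'
import numpy as np, cv2
from rig import viewer
class Cam:
    def __init__(s,n):
        c=viewer.calibration(n); s.K=np.array([[c['fx'],0,c['cx']],[0,c['fy'],c['cy']],[0,0,1.]]); s.d=np.array(c['dist']); s.R=np.array(c['R']); s.t=np.array(c['t'])
    def norm(s,px): return cv2.undistortPoints(np.array(px,float).reshape(-1,1,2),s.K,s.d)[:,0]
    def plane(s,px,z):
        v=np.c_[s.norm(px),np.ones(len(np.atleast_2d(px)))]@s.R; C=-s.R.T@s.t
        return (C+v*((z-C[2])/v[:,2])[:,None])[:,:2]
    def P(s): return np.c_[s.R,s.t]
top,scene=Cam('top'),Cam('scene')
def tri(pt,ps):
    X=cv2.triangulatePoints(top.P(),scene.P(),top.norm(pt).T,scene.norm(ps).T); return (X[:3]/X[3]).T
def red(im):
    h=cv2.cvtColor(im,cv2.COLOR_BGR2HSV); return (((h[...,0]<8)|(h[...,0]>172))&(h[...,1]>150)&(h[...,2]>90)).astype(np.uint8)
E
python3 - <<'E'
from geo import *
t=cv2.imread("pics/top0.png"); s=cv2.imread("pics/scene0.png")
def ref(im,p,r=4):   # centroid of whitish (low-saturation) cap against the green base
    h=cv2.cvtColor(im,cv2.COLOR_BGR2HSV)
    for _ in range(3):
        x,y=np.round(p).astype(int); w=h[y-r:y+r+1,x-r:x+r+1]
        m=cv2.moments((w[...,1]<70).astype(np.uint8),True); p=np.array([x-r+m['m10']/m['m00'],y-r+m['m01']/m['m00']])
    return p
T=np.array([ref(t,p) for p in [(266.5,258.9),(346.1,242),(333.7,188.7),(255.7,204.8)]])
S=np.array([ref(s,p) for p in [(283.3,252.7),(333,283.5),(370,262.8)]])
print(T,S); X=tri(T[:3],S); print("caps",X)
C=top.plane(T,.018); print(C)
ex=(C[3]-C[0])+(C[2]-C[1]); ey=(C[0]-C[1])+(C[3]-C[2])
a=np.arctan2(ex[1],ex[0]); b=np.arctan2(-ey[0],ey[1]); print("yaw deg",np.degrees([a,b]),np.linalg.norm(ex)/2,np.linalg.norm(ey)/2)
yaw=(a+b)/2; R=np.array([[np.cos(yaw),-np.sin(yaw)],[np.sin(yaw),np.cos(yaw)]])
O=C.mean(0)-R@[.010,-.0175]; print("origin from caps",O)
cp=lambda x,y:np.array([[x/4.6+240,y/4.6+170]])-[.4,.4]
for n,p,z in [("nut",(247,248),.079),("flange",(247,258),.058),("spot",(205,293),.058),("bushtop",(235,193),.09),("plate",(551,205),.055),("rusty",(435,460),.058),("bearing",(226,494),.015)]:
    w=top.plane(cp(*p),z)[0]; print(n,w,"jig",R.T@(w-O))
for n,m in(("red top",red(t)[200:270,255:320]),("scene",red(s)[220:260,285:330])):
    k,l,st,c=cv2.connectedComponentsWithStats(m); print(n,[(st[i,4],c[i]) for i in range(1,k)])
E
```

```text
[[266.44642857 258.82142857]
 [345.9245283  241.77358491]
 [333.60655738 187.55737705]
 [255.45762712 204.05084746]] [[282.88679245 251.56603774]
 [332.32608696 283.69565217]
 [370.06410256 260.91025641]]
caps [[ 0.4640734   0.02690308  0.01710454]
 [ 0.50510275 -0.15675937  0.01413067]
 [ 0.63406979 -0.12837203  0.01959865]]
[[ 0.46390912  0.02685356]
 [ 0.50481253 -0.15663489]
 [ 0.63400798 -0.12820456]
 [ 0.59294824  0.05506797]]
yaw deg [12.37210218 12.59737512] 0.1321871098761145 0.18790394855246836
origin from caps [ 0.53537279 -0.03580509]
nut [ 0.53556632 -0.03598598] jig [ 0.00014985 -0.00021846]
flange [ 0.53454612 -0.03541692] jig [-0.00072321  0.0005577 ]
spot [ 0.51703835 -0.01509193] jig [-0.01342314  0.0241869 ]
bushtop [ 0.56024048 -0.03027052] jig [2.54761208e-02 2.78074206e-05]
plate [ 0.56273744 -0.18502618] jig [-0.00554097 -0.15160823]
rusty [ 0.43577188 -0.1274056 ] jig [-0.11704787 -0.06790281]
bearing [ 0.42252304 -0.02488646] jig [-0.10782088  0.03505625]
red top [(np.int32(16), array([29.5, 33.5])), (np.int32(45), array([23.64444444, 39.8       ])), (np.int32(2), array([31.5, 69. ])), (np.int32(2), array([35.5, 69. ]))]
scene [(np.int32(19), array([15.42105263, 23.68421053]))]
```

```bash
cat > arm.py <<'E'
from geo import *
from rig import robot, monitor
O=np.array([.5354,-.0359]); YAW=np.radians(12.48)
Rj=np.array([[np.cos(YAW),-np.sin(YAW)],[np.sin(YAW),np.cos(YAW)]])
def quat(deg):            # tool down, closing line along jig angle deg
    f=(np.radians(deg)+YAW+np.pi/2)/2; return [np.cos(f),np.sin(f),0,0]
def jp(x,y,z): return [*(O+Rj@[x,y]),z]
def pol(deg,z,r=.057): a=np.radians(deg); return jp(r*np.cos(a),r*np.sin(a),z)
F=lambda: np.round(monitor.get_contact_force(),1)
def click():              # one click clockwise, finger from 210 to 150 deg
    robot.goto(pol(210,.12),quat(30)); robot.move_linear(pol(210,.050),max_speed=.08); print("in",F())
    for d in range(204,149,-6):
        robot.move_linear(pol(d,.050),quat(d-180),max_speed=.04); print(d,F())
    robot.move_linear(pol(150,.12),max_speed=.1)
def spot(im):             # jig-frame red blobs on the flange plane
    k,l,st,c=cv2.connectedComponentsWithStats(red(im)[195:275,250:325])
    return [(int(st[i,4]),np.round(1e3*Rj.T@(top.plane([c[i]+[250,195]],.058)[0]-O),1)) for i in range(1,k) if st[i,4]>4]
E
python3 - <<'E'
from arm import *
robot.command_gripper(0.0,3)
click()
print(monitor.get_t(),monitor.get_width())
im=viewer.grab_frame("top"); cv2.imwrite("pics/a.png",cv2.resize(im[170:300,240:370],None,fx=4,fy=4)); print(spot(im))
s=viewer.grab_frame("scene"); cv2.imwrite("pics/as.png",cv2.resize(s[160:300,240:400],None,fx=4,fy=4))
E
```

```text
in [-0.3  0.   0.3]
204 [ 0.7 -0.4 -0.5]
198 [ 1.4 -2.7  0.5]
192 [ 0.8 -1.7  1.8]
186 [ 1.3 -1.3  1.4]
180 [ 0.6 -1.   1.5]
174 [-0.4 -0.4  0.3]
168 [-1.2  0.5  0.7]
162 [-0.3  2.7  0.9]
156 [ 1.3 -0.4 -0.6]
150 [-0.1  0.1  0.3]
9.1 0.0004755833805127677
[(133, array([68.7, 24.4])), (15, array([ 49.2, -25.2])), (6, array([ 25.4, -31.1])), (197, array([14.6, 62.6])), (8, array([  3.2, -18.8])), (37, array([-5.3, 12.3])), (6, array([ -6.8, -33.4])), (5, array([-15.3, -29.2])), (17, array([-5.1, 38.3])), (8, array([-13.5,  37. ])), (14, array([-20.4,   9.4])), (13, array([-30.1,  -2.5])), (21, array([-47.9,   3.4])), (13, array([-63. ,  -7.2])), (15, array([-68.7,  14.4])), (38, array([-92.9,   8.1])), (27, array([-89.7,  23.9]))]
```

View pics/as.png

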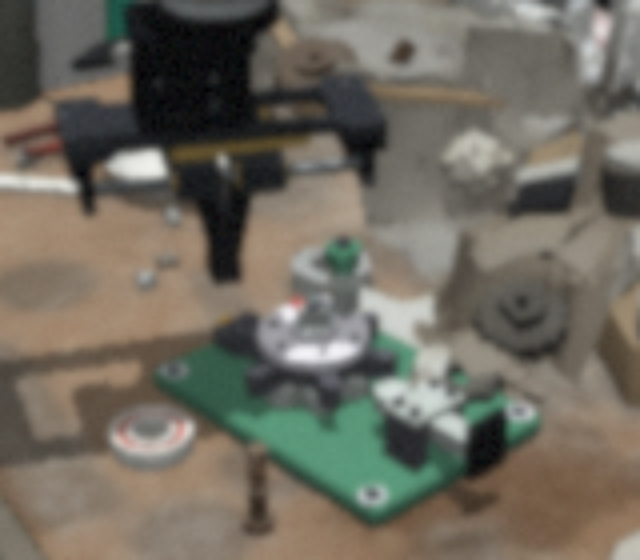

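The wheel turned one click: the red spot is now at crop (295,302), about 60° from the bush. The jig caps haven't moved. Now the second click, then a check with the hand over the bolt side.

Run:
```python
from arm import *
print("before", np.round(1e3*Rj.T@(scene.plane([[313.75-.4,235.5-.4]],.058)[0]-O),1))
click()
robot.goto(jp(0,-.195,.13),quat(0))
im=viewer.grab_frame("top"); s=viewer.grab_frame("scene")
a=cv2.resize(im[160:290,230:370],None,fx=4,fy=4); b=cv2.resize(s[215:300,260:400],None,fx=4,fy=4)
a=cv2.resize(a,(560,520)); cv2.imwrite("pics/b.png",cv2.resize(np.vstack([a[:,:],b]),None,fx=.69,fy=.69))
cv2.imwrite("pics/bt.png",im); cv2.imwrite("pics/bs.png",s)
print(monitor.get_t(),F())
```

```text
before [14.  33.9]
in [ 1.3 -1.  -1.2]
204 [-0.3  0.4 -0.1]
198 [ 1.3 -2.   1.4]
192 [ 1.5 -1.9  1.4]
186 [ 1.5 -1.7  0.2]
180 [ 0.  -0.9  0.4]
174 [-0.2 -0.3 -0.2]
168 [ 1.1  0.1 -0.5]
162 [0.  2.4 0.9]
156 [-0.3 -0.4  0.5]
150 [ 0.1 -0.1  1. ]
16.1583 [0.1 0.4 0.3]
```

View pics/b.png

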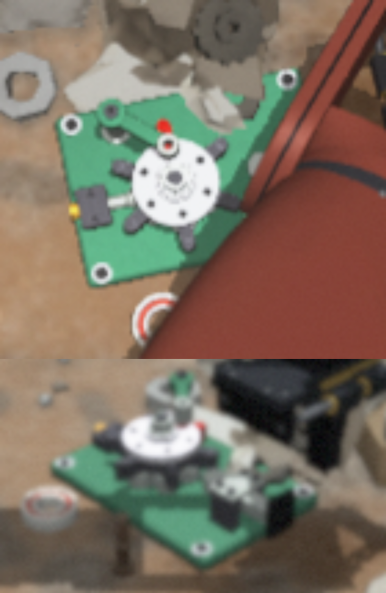

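The red lobe now rests under the bush, at (165,128) in the top part, and a gap faces the bolt. Before descending I'll check the jig's shift and the clearance to the grease tin, then push the bolt under force watch.

Run:
```python
from arm import *
im=cv2.imread("pics/bt.png"); t0=cv2.imread("pics/top0.png")
for x,y in((266,259),(255,204)):
    m=t0[y-6:y+7,x-6:x+7]; r=cv2.matchTemplate(im[y-14:y+15,x-14:x+15],m,cv2.TM_CCOEFF_NORMED); print("cap shift px",np.array(cv2.minMaxLoc(r)[3])-8)
h=cv2.cvtColor(t0[180:235,395:440],cv2.COLOR_BGR2HSV); m=(h[...,1]<60)&(h[...,2]>120); ys,xs=np.where(m)
c=top.plane([[395+np.median(xs),180+np.median(ys)]],.046)[0]; tin=Rj.T@(c-O); print("tin jig",tin)
y=-.175
corner=np.array([np.clip(tin[0],-.015,.015),y-.0115]); gap=np.linalg.norm(tin-corner)-.033; print("gap to tin",gap)
if gap<.008: raise SystemExit("too close")
ax=Rj@[0,1]
f=lambda: np.mean([monitor.get_contact_force() for _ in range(4)],0)[:2]@ax
robot.goto(jp(0,y,.13),quat(0)); robot.move_linear(jp(0,y,.047),max_speed=.08); f0=f(); print("f0",F(),monitor.get_t())
while y<-.1275:
    y+=.002 if y<-.136 else .0007
    robot.move_linear(jp(0,y,.047),max_speed=.03); g=f()-f0; print(round(1e3*y,1),round(g,1),end=' | ')
    if -g>7: break
print(np.round(1e3*(Rj.T@(np.array(monitor.get_tool_pos())[:2]-O)),2),monitor.get_t())
```

```text
cap shift px [0 0]
cap shift px [0 0]
tin jig [-0.00740588 -0.29637352]
gap to tin 0.07687351730017802
f0 [-0.   0.5 -0.2] 17.6
-173.0 0.1 | -171.0 -1.4 | -169.0 -1.0 | -167.0 -0.5 | -165.0 -1.4 | -163.0 -1.3 | -161.0 -1.8 | -159.0 -1.3 | -157.0 -1.6 | -155.0 -1.3 | -153.0 -1.4 | -151.0 -1.2 | -149.0 -1.0 | -147.0 -1.6 | -145.0 -1.3 | -143.0 -1.9 | -141.0 -1.2 | -139.0 -1.4 | -137.0 -0.9 | -135.0 -0.5 | -134.3 -1.9 | -133.6 -1.8 | -132.9 -6.3 | -132.2 -7.3 | [ 2.0000e-02 -1.3344e+02] 23.6
```

Run:
```python
from arm import *
robot.move_linear(jp(0,-.165,.047),max_speed=.08); robot.move_linear(jp(0,-.165,.15),max_speed=.15)
robot.move_j([1.113,.22,1.526,0,1.395,-.126])
im=viewer.grab_frame("top"); cv2.imwrite("pics/c.png",cv2.resize(im[170:300,240:370],None,fx=4.6,fy=4.6,interpolation=cv2.INTER_CUBIC))
print(monitor.get_t(),spot(im))
h=cv2.cvtColor(im,cv2.COLOR_BGR2HSV)
```

```text
28.1083 [(18, array([46.8,  0.6]))]
```

View pics/c.png

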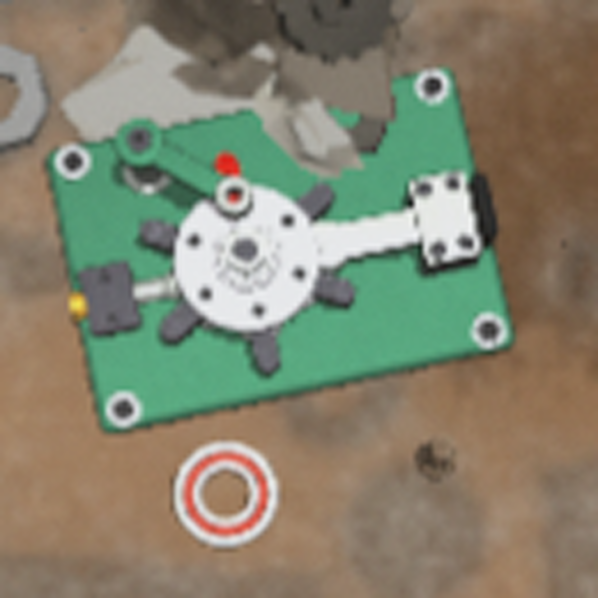

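The thumb plate touches the guide block at (482,208), the bolt nose stands in the gap, and red shows through the bush at (234,194). Nothing else in the crop has moved.

```bash
python3 -c "
from rig import job_done
print(job_done())"
```

```text
the job is handed in; nothing more can be done
None
```

I handed the job in at about 28 s: the red lobe clicked in under the bush after two clicks, the bolt was pushed home against its guide block, and the hand was taken clear; the last picture confirms this and shows the jig unmoved, but no verdict came back.

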